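# Unlock and pop the reader's sample hatch

### The arm

A 6-joint arm with a two-finger parallel gripper is mounted at the origin on a cart in front of the work surface, level with it; the furniture and walls round the work are solid. World frame = base frame: x ahead of the robot, y to its left, z up, the work surface at z = 0. Lengths are in m, angles in rad, forces in N, time in s.
With the tool pointing down it reaches from about 0.35 to 0.775 m from the base axis. Payload 5.5 kg.
Tool frame: the origin (TCP) lies between the finger pads; the fingertips stand 19 mm ahead of it and the grasp point (between the pads) is the TCP; z points along the fingers, x is the direction in which the jaws open and shut, and the axes are right-handed (so a half turn about z gives the same grasp; the last joint's range is limited). The gripper opens to 85 mm and grips with 20 to 120 N. Pads are 22 mm wide; open, the fingers measure 114 mm over their backs; the gripper's body (76 mm by 85 mm) begins 54 mm behind the grasp point. The pads swing forward as they close: fully open they stand 13 mm farther back than shut.
Start: joints at [1.06, 0.313, 0.046, 1.304, 0, 1.431], TCP at [0.208, 0.536, 0.25] pointing down, gripper open.
Joint ranges: [-2.76, 2.76], [-0.86, 1.69], [-1.03, 1.26], [-2.2, 2.34], [-1.47, 1.5], [-3.14, 3.14]. Speed limits (rad/s): [2.57, 2.57, 3.14, 3.14, 3.14, 3.14].

### API

Orientations are given as a unit quaternion [w, x, y, z].
In Python, from workcell import env gives the robot as it stands. The module is installed in compiled form; this text tells all that it offers.
- The arm moves only by the tool carry_out, never from a script. Its argument "steps" is a list of rows, each a list of 7 numbers: the gripper command: -1 is shut, 1 is fully open, values between are in proportion, then the shift along the tool's x, y, z in m, then the turn, a rotation vector about the tool's x, y, z in rad. A call has 1 to 20 rows; each row shifts and turns the commanded pose from where the row before left it, along the tool's axes as they then stand; what a row does not reach is not made up. A row lasts 1/8 s, in which the tool goes at most 62.5 mm and 10.7 degrees, less where a joint would pass 70% of its speed; a pose out of reach is approached as far as the arm can. A call with a gripper value outside its range is refused whole. The fingers move at their own pace and stop on an object; "grip_force" is the grip in N (left out, the last holds). Time passes only in rows, so rows that do not move let the fingers close. It gives the time, the measured TCP pose, the force and the opening at its end, in the units of the state.
- env.get_state(): the state, without advancing time (a new reading comes with each control period).
- env.read_camera(name): name is "side" or "top" or "wrist"; returns a dict with "color" (420x560x3 uint8, red, green, blue), "K" (3x3 intrinsics, pixels), "dist" ([k1, k2, p1, p2, k3] as OpenCV has them; the pictures are not rectified), "R" (3x3) and "t" (3): a world point X has camera coordinates R X + t. Camera axes: x right, y down, z forward; pixel columns grow to the right and rows downward; lengths in m; the calibration is good to about 2 mm. A picture is of the moment at which its call begins. There is no depth.
- env.hand_in(): hands the job in, once; it reports no verdict.
The state is a dict: "clock": time; "joint_pos": joint angles; "qvel": joint speeds; "tau": joint torques, N m; "tcp_pos": TCP position; "orientation": TCP orientation; "wrist_force": force on the tool from outside, world axes, zero at the start; "ft_torque": the same for the moment, N m; "finger_gap": finger opening in m.
Only numpy, scipy, OpenCV 4.12 (cv2) and the standard library are available. Lean on these libraries where they do the work, as an engineer would, in place of code of your own. Each camera call takes 0.05 s, during which the arm holds its last target. There are 200 camera calls.

### The job

Open the sample port of the reader with the wide hatch using closed fingertips only: push its transport lock tab fully over to the left (as seen from the robot), then press the ribbed pad at the front of the hatch once, all the way in, and draw straight back up so that the hatch pops up by itself. Stand clear without touching the raised hatch again and wait about three seconds to see that it stays fully open. Leave the narrow-hatch reader shut and locked, and do not move or lift the small things standing around.

Things in the scene. Friction and masses are not known exactly. Their poses are not given: they have to be found in the camera images.
- wide: wide-hatch reader: fixed white box 150 (x) x 130 (y) x 60 mm high with the wide sample hatch (the one to open). Origin: centre of its underside; x points away from its front (black display), y to the left as seen from the robot, z up. Deck at z = 60 mm. The 84 mm wide hatch lies flush in the deck from x = -38 mm (free front edge) to its hinge at x = 50, z = 57 mm; the lock tab's slot runs along y in front of it
- wide_hatch (a joint): wide-hatch reader's hatch angle, rad: 0 shut, -0.075 pressed in to the stop, 1.35 fully open. Push-push latch: pressing the pad to the stop (5 mm, 2 to 4 N, then rigid) and letting go releases it; a damped spring lifts it open in about 2 s, following the retreating finger. Shut and pressed again it latches. Cannot be pressed in while the slide is locked
- wide_pad (a point): centre of the top of the wide-hatch reader's press pad, a black ribbed 22x26 mm patch on the hatch, 18 mm behind its front edge and 70 mm from the hinge (moves with the hatch)
- wide_lock (a joint): wide-hatch reader's transport lock slide, m: 0 locked; free when moved at least 13 mm to the left (reader's +y); stop at 18 mm. Stiff by about 1.2 N of friction, stays where it is left
- wide_tab (a point): centre of the top of the wide-hatch reader's lock tab, a black block 16 (x) x 10 (y) mm standing 12 mm above the deck on a 20x16 mm foot 3 mm high (moves with the slide; at reader x = -57 mm, y = -9 mm when locked)
- narrow: narrow-hatch reader: fixed white box 150 (x) x 130 (y) x 60 mm high with the narrow hatch (to be left shut and locked). Origin: centre of its underside; x points away from its front (black display), y to the left as seen from the robot, z up. Deck at z = 60 mm. The 44 mm wide hatch lies flush in the deck from x = -38 mm (free front edge) to its hinge at x = 50, z = 57 mm; the lock tab's slot runs along y in front of it
- narrow_hatch (a joint): narrow-hatch reader's hatch angle, rad: 0 shut, -0.075 pressed in to the stop, 1.35 fully open. Push-push latch: pressing the pad to the stop (5 mm, 2 to 4 N, then rigid) and letting go releases it; a damped spring lifts it open in about 2 s, following the retreating finger. Shut and pressed again it latches. Cannot be pressed in while the slide is locked
- narrow_pad (a point): centre of the top of the narrow-hatch reader's press pad, a black ribbed 22x26 mm patch on the hatch, 18 mm behind its front edge and 70 mm from the hinge (moves with the hatch)
- narrow_lock (a joint): narrow-hatch reader's transport lock slide, m: 0 locked; free when moved at least 13 mm to the left (reader's +y); stop at 18 mm. Stiff by about 1.2 N of friction, stays where it is left
- narrow_tab (a point): centre of the top of the narrow-hatch reader's lock tab, a black block 16 (x) x 10 (y) mm standing 12 mm above the deck on a 20x16 mm foot 3 mm high (moves with the slide; at reader x = -57 mm, y = -9 mm when locked)
- vial_a: the amber-brown 23 mm sample vial, 46 mm high, standing between the two readers; loose bystander, origin at the centre of its underside, z up
- vial_b: clear 23 mm sample vial, 46 mm high, standing to the left; loose bystander, origin at the centre of its underside, z up
- cup: white open sample cup, 35 mm across and 36 mm high, standing between the two readers, nearer the robot; loose bystander, origin at the centre of its underside, z up
- stopper: black rubber stopper, 31 mm across and 28 mm high, front right; loose bystander, origin at the centre of its underside, z up
- cassette: white flat test cassette, 20x70x6 mm, front left; loose bystander, origin at the centre of its underside, z up
- wide_pin (a joint): the wide hatch's latch pin, hidden under its front edge, m: 0 (within 1 mm) latched, +0.005 released; it goes below -0.006 only when a hatch that has been released is pushed shut again. Nothing to handle

How it is judged:
By the outcome, as a careful person would: the job done as asked, in the order asked, and still so for the second after the job is handed in, with the robot touching nothing.
It also fails if it takes over 38 s, if anything falls off the work surface, if the arm or the gripper's body presses on something with over 40 N, if the wrist force passes 120 N, or if a joint passes its speed limit or range.

## Working session

There is one attempt and no reset: what is moved stays moved. The work goes in short steps, Python scripts to look and compute and a tool call to move; the robot and the scene stay as the last step left them, time stands still between calls to the robot, and variables do not carry over. Pictures are saved under pics/ and viewed, about 8 in all and at most 12, crops included, and the job is handed in when it is done.

Besides the shell and the picture viewer there is one more tool, called after "Call:" as name(argument=value, ...), one argument or row to a line, values as JSON. carry_out: Moves the arm, as the interface text tells. Its arguments: {"type":"object","properties":{"steps":{"type":"array","items":{"type":"array","items":{"type":"number"}}},"grip_force":{"type":"number"}},"required":["steps"]}

```bash
mkdir -p pics; cat > h.py <<'E'
import cv2,numpy as np
from workcell import env
def snap(n,f):
    c=env.read_camera(n); cv2.imwrite('pics/'+f,c['color'][:,:,::-1]); return c
def ray(c,px,z):
    u=cv2.undistortPoints(np.array([[px]],float),np.array(c['K'],float),np.array(c['dist'],float))[0,0]
    R=np.array(c['R']);o=-R.T@np.array(c['t']).ravel();d=R.T@np.array([u[0],u[1],1.])
    return o+d*(z-o[2])/d[2]
def proj(c,X):
    return cv2.projectPoints(np.array(X,float).reshape(-1,1,3),cv2.Rodrigues(np.array(c['R'],float))[0],np.array(c['t'],float),np.array(c['K'],float),np.array(c['dist'],float))[0].reshape(-1,2)
E
python3 - <<'E'
from h import *
for n in('top','side'):
    c=snap(n,n+'1.png');R=np.array(c['R']);print(n,-R.T@np.array(c['t']).ravel(),R[2])
s=env.get_state();print(s['clock'],s['tcp_pos'],s['orientation'])
E
```

```text
top [0.32883288 0.11148166 1.28278879] [ 0.15848019  0.01067128 -0.98730449]
side [ 0.39432151 -0.94493151  0.57563587] [ 0.11457965  0.90536065 -0.40889313]
0.1 [0.20813094 0.53553954 0.24948837] [ 3.55820238e-04  8.25343365e-01  5.64630533e-01 -7.50707322e-04]
```

View pics/top1.png

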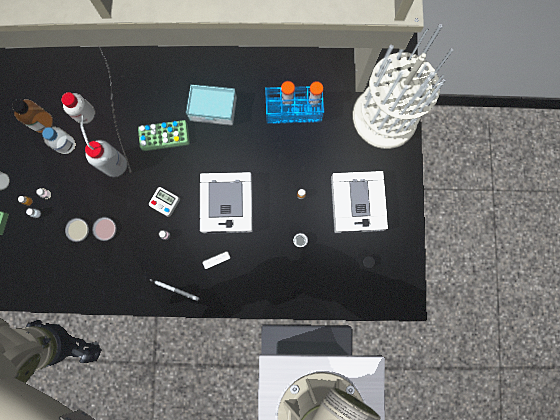

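View pics/side1.png

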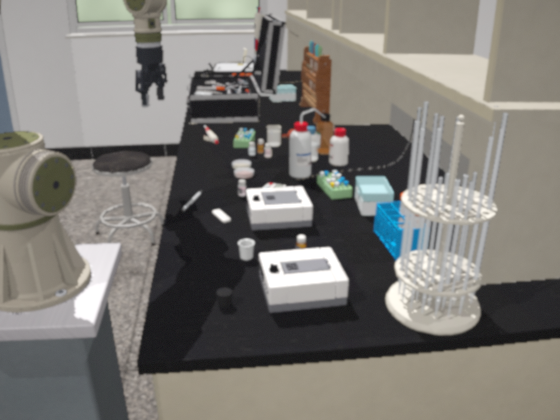

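The top view shows the wide reader at left, deck about (200–252, 172–233), tab near (226,223) and pad near (225,210). The narrow reader is at (358,202), with the vial and cup between them at (301,194) and (300,240).

```bash
python3 - <<'E'
from h import *
c=env.read_camera('top');im=c['color'];hsv=cv2.cvtColor(im,cv2.COLOR_RGB2HSV)
crop=im[160:245,185:270];cv2.imwrite('pics/crop1.png',cv2.resize(crop[:,:,::-1],None,fx=7,fy=7,interpolation=cv2.INTER_CUBIC))
g=im.min(2)
m=np.zeros_like(g);m[165:240,190:262]=(g[165:240,190:262]>120)
cs=max(cv2.findContours(m,cv2.RETR_EXTERNAL,2)[0],key=cv2.contourArea)
P=np.array([ray(c,p,.06)[:2] for p in cs[:,0]+0.])
r=cv2.minAreaRect((P*1000).astype(np.float32));print('deck rect mm',r)
# dark components on the deck
d=np.zeros_like(g);cv2.drawContours(d,[cs],-1,255,-1);d=cv2.erode(d,np.ones((5,5)))
for th in(60,):
  n,l,st,ce=cv2.connectedComponentsWithStats(((g<th)&(d>0)).astype(np.uint8))
  for i in range(1,n):
    if st[i,4]>8: print(th,st[i],ce[i].round(1),ray(c,ce[i],.06).round(4),ray(c,ce[i],.072).round(4))
for nm,px,z in(('vialA',(301,194),.046),('cup',(300,240),.036),('vialB',(164,235),.046),('cass',(216,260),.006)):print(nm,ray(c,px,z).round(3))
E
```

```text
deck rect mm ((532.0020141601562, 249.20449829101562), (153.3159637451172, 130.09959411621094), 2.215236186981201)
60 [233 216  10   1  10] [237.5 216. ] [0.4969 0.2179 0.06  ] [0.4952 0.2169 0.072 ]
60 [227 220   6   7  23] [229.8 223. ] [0.479  0.2367 0.06  ] [0.4775 0.2355 0.072 ]
60 [219 223   8   2  15] [222.4 223.5] [0.4774 0.2553 0.06  ] [0.4759 0.2539 0.072 ]
vialA [0.558 0.058 0.046]
cup [0.441 0.059 0.036]
vialB [0.447 0.405 0.046]
cass [0.388 0.275 0.006]
```

View pics/crop1.png

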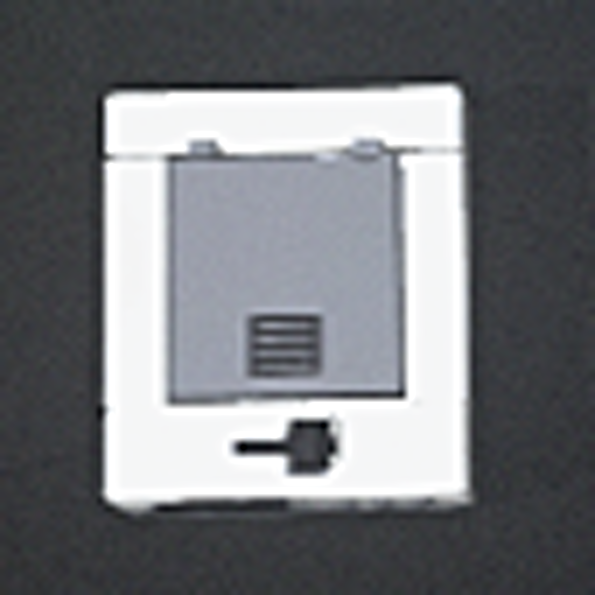

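Call:
carry_out(
  steps=[
    [-1,0,0,0,0,0,-0.136],
    [-1,0,0,0,0,0,-0.136],
    [-1,0,0,0,0,0,-0.136],
    [-1,-0.0335,0.0255,0,0,0,0],
    [-1,-0.0335,0.0255,0,0,0,0],
    [-1,-0.0335,0.0255,0,0,0,0],
    [-1,-0.0335,0.0255,0,0,0,0],
    [-1,-0.0335,0.0255,0,0,0,0],
    [-1,-0.0335,0.0255,0.01,0,0,0],
    [-1,-0.0335,0.0255,0.01,0,0,0],
    [-1,-0.0335,0.0255,0.01,0,0,0],
    [-1,-0.0335,0.0255,0.01,0,0,0],
    [-1,-0.0335,0.0255,0.01,0,0,0],
    [-1,0,0,0,0,0,0],
    [-1,0,0,0,0,0,0],
  ],
)

```text
clock: 2.02
tcp_pos: [0.4753, 0.2107, 0.2001]
orientation: [-0.0, 0.694, 0.72, -0.0]
wrist_force: [-0.2, 0.1, -0.3]
finger_gap: 0.0004
```

```bash
python3 - <<'E'
from h import *
from scipy.spatial.transform import Rotation as Ro
s=env.get_state();q=s['orientation'];M=Ro.from_quat([*q[1:],q[0]]).as_matrix()
print(s['clock'],s['tcp_pos'],s['finger_gap'],s['wrist_force']);print(M.round(4))
c=snap('wrist','w1.png');np.save('w1.npy',{k:np.array(v) for k,v in c.items()},allow_pickle=True)
a=np.radians(2.2);R=np.array([[np.cos(a),-np.sin(a)],[np.sin(a),np.cos(a)]]);f=lambda x,y,z:np.r_[R@[x,y]+[.532,.249],z]
print('pred tab,pad,hatchfront L,R, tip',proj(c,[f(-.057,-.009,.072),f(-.02,0,.06),f(-.038,.042,.06),f(-.038,-.042,.06),s['tcp_pos']+M[:,2]*.019]).round(0))
E
```

```text
2.025 [0.47525213 0.21068924 0.20011708] 0.0004244941644311859 [-0.20699538  0.11619487 -0.31369263]
[[-3.670e-02  9.993e-01 -1.000e-03]
 [ 9.993e-01  3.670e-02  2.000e-04]
 [ 2.000e-04 -1.000e-03 -1.000e+00]]
pred tab,pad,hatchfront L,R, tip [[318. 204.]
 [327. 248.]
 [386. 225.]
 [271. 225.]
 [279. 270.]]
```

View pics/w1.png

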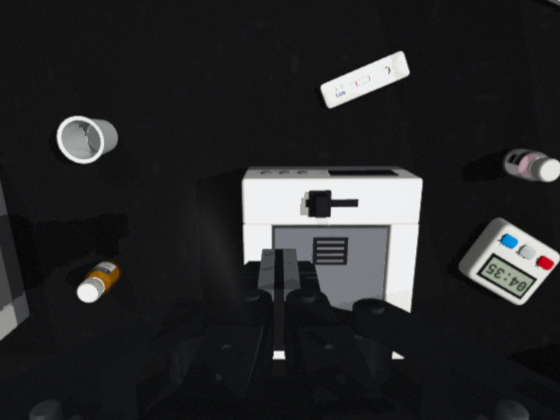

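The wrist view matches the prediction: tab at (319,203) against (318,204), pad at (330,251) against (327,248). The fingers stand to the right of the tab, so I'll go down beside it.

Call:
carry_out(
  steps=[
    [-1,0,0,0.03,0,0,0],
    [-1,0,0,0.03,0,0,0],
    [-1,0,0,0.03,0,0,0],
    [-1,0,0,0.015,0,0,0],
    [-1,0,0,0.0095,0,0,0],
    [-1,0,0,0,0,0,0],
    [-1,0.003,0,0,0,0,0],
    [-1,0.003,0,0,0,0,0],
    [-1,0.002,0,0,0,0,0],
    [-1,0.002,0,0,0,0,0],
    [-1,0,0,0,0,0,0],
  ],
)

```text
clock: 3.45
tcp_pos: [0.4753, 0.2208, 0.0858]
orientation: [-0.0, 0.694, 0.72, 0.0]
wrist_force: [-0.2, -1.2, 0.3]
finger_gap: 0.0001
```

```bash
python3 - <<'E'
from h import *
s=env.get_state();print(s['tcp_pos'],s['wrist_force'])
c=snap('wrist','w2.png')
E
```

```text
[0.47532311 0.22083391 0.08584452] [-0.18344432 -1.16005888  0.31521326]
```

View pics/w2.png

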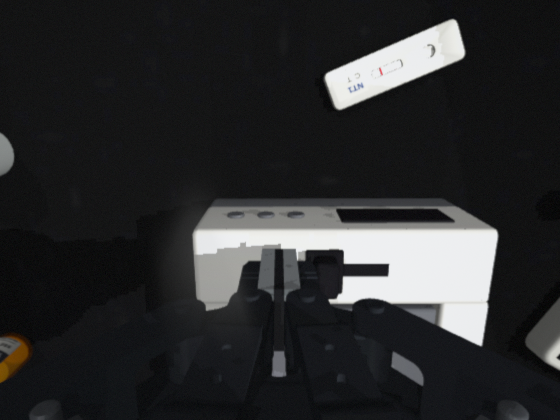

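The fingertip is at (298,270), right beside the tab at (306–343, 270), and the −1.2 N reading suggests contact. Next I'll push left.

Call:
carry_out(
  steps=[
    [-1,0.002,0,0,0,0,0],
    [-1,0.002,0,0,0,0,0],
    [-1,0.002,0,0,0,0,0],
    [-1,0.002,0,0,0,0,0],
    [-1,0.002,0,0,0,0,0],
    [-1,0.002,0,0,0,0,0],
    [-1,0.002,0,0,0,0,0],
    [-1,0.002,0,0,0,0,0],
    [-1,0,0,0,0,0,0],
  ],
)

```text
clock: 4.62
tcp_pos: [0.4747, 0.2369, 0.0858]
orientation: [-0.0, 0.694, 0.72, 0.0]
wrist_force: [-0.5, -0.1, -0.4]
finger_gap: 0.0001
```

Call:
carry_out(
  steps=[
    [-1,0.002,0,0,0,0,0],
    [-1,0.001,0,0,0,0,0],
    [-1,0,0,0,0,0,0],
  ],
)

```text
clock: 5.0
tcp_pos: [0.4745, 0.2398, 0.0858]
orientation: [-0.0, 0.694, 0.72, 0.0]
wrist_force: [-0.0, -1.3, -0.3]
finger_gap: 0.0001
```

```bash
python3 - <<'E'
from h import *
c=snap('wrist','w3.png')
E
```

```text
(no output)
```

View pics/w3.png

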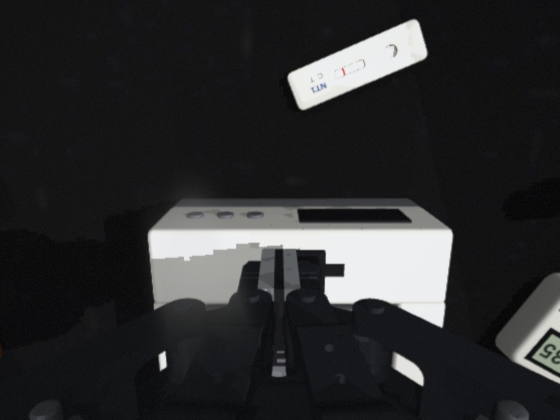

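The tab is now against the finger. Its left edge is at 325 and the box edge at 150, so it has moved about 11–12 mm. I'll keep going to the stop.

Call:
carry_out(
  steps=[
    [-1,0.002,0,0,0,0,0],
    [-1,0.002,0,0,0,0,0],
    [-1,0.001,0,0,0,0,0],
    [-1,0.001,0,0,0,0,0],
    [-1,0,0,0,0,0,0],
  ],
)

```text
clock: 5.68
tcp_pos: [0.4743, 0.2458, 0.0858]
orientation: [-0.0, 0.694, 0.72, 0.0]
wrist_force: [0.3, -0.3, -0.9]
finger_gap: -0.0002
```

Call:
carry_out(
  steps=[
    [-1,0.001,0,0,0,0,0],
    [-1,0.001,0,0,0,0,0],
    [-1,0,0,0,0,0,0],
  ],
)

```text
clock: 6.05
tcp_pos: [0.4743, 0.2465, 0.0858]
orientation: [0.001, 0.694, 0.72, -0.001]
wrist_force: [-0.4, -5.6, 0.4]
finger_gap: 0.0002
```

The stop was reached: force rose to 5.6 N with no further movement. Next I back off, rise, and go over the pad.

Call:
carry_out(
  steps=[
    [-1,-0.004,0,0,0,0,0],
    [-1,-0.004,0,0,0,0,0],
    [-1,0,0,-0.02,0,0,0],
    [-1,0,0,-0.025,0,0,0],
    [-1,0.004,0.019,0,0,0,0],
    [-1,0.004,0.019,0,0,0,0],
    [-1,0,0,0,0,0,0],
  ],
)

```text
clock: 6.92
tcp_pos: [0.5134, 0.2493, 0.1309]
orientation: [0.0, 0.694, 0.72, 0.001]
wrist_force: [-0.6, 0.4, -0.4]
finger_gap: -0.0001
```

```bash
python3 - <<'E'
from h import *
print(env.get_state()['tcp_pos'])
c=snap('wrist','w4.png')
E
```

```text
[0.51338803 0.24933637 0.130851  ]
```

View pics/w4.png

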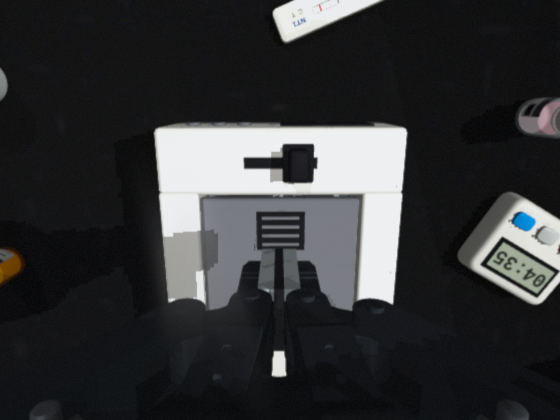

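The tab is at the left end of its slot at (298,163), with the slot free on its right. The pad is at (281,230), in line with the finger at column 279.

```bash
python3 - <<'E'
from h import *
c=env.read_camera('wrist');t=env.get_state()['tcp_pos']
print('pad',ray(c,(281,230),.06),'tab',ray(c,(298.5,161),.072),'tcp',t)
E
```

```text
pad [0.5124088  0.25038411 0.06      ] tab [0.47291961 0.25721243 0.072     ] tcp [0.51156574 0.24893279 0.13046597]
```

Call:
carry_out(
  steps=[
    [-1,0.001,0,0.015,0,0,0],
    [-1,0,0,0.015,0,0,0],
    [-1,0,0,0.01,0,0,0],
    [-1,0,0,0.005,0,0,0],
    [-1,0,0,0.003,0,0,0],
    [-1,0,0,0,0,0,0],
  ],
)

```text
clock: 7.78
tcp_pos: [0.5123, 0.2501, 0.0828]
orientation: [-0.0, 0.694, 0.72, 0.0]
wrist_force: [-1.1, -0.4, -0.8]
finger_gap: -0.0005
```

Call:
carry_out(
  steps=[
    [-1,0,0,0.002,0,0,0],
    [-1,0,0,0.001,0,0,0],
    [-1,0,0,0.001,0,0,0],
    [-1,0,0,0.001,0,0,0],
    [-1,0,0,0.001,0,0,0],
    [-1,0,0,0,0,0,0],
  ],
)

```text
clock: 8.52
tcp_pos: [0.5123, 0.2501, 0.0769]
orientation: [0.0, 0.694, 0.72, 0.0]
wrist_force: [0.0, 0.1, 2.3]
finger_gap: -0.0001
```

Call:
carry_out(
  steps=[
    [-1,0,0,0.001,0,0,0],
    [-1,0,0,0.001,0,0,0],
    [-1,0,0,0.001,0,0,0],
    [-1,0,0,0,0,0,0],
  ],
)

```text
clock: 9.02
tcp_pos: [0.5123, 0.2501, 0.074]
orientation: [0.0, 0.694, 0.72, 0.0]
wrist_force: [0.1, 0.1, 3.9]
finger_gap: -0.0
```

Call:
carry_out(
  steps=[
    [-1,0,0,0.001,0,0,0],
    [-1,0,0,0.001,0,0,0],
    [-1,0,0,0,0,0,0],
  ],
)

```text
clock: 9.4
tcp_pos: [0.5124, 0.2502, 0.0732]
orientation: [0.0, 0.694, 0.72, 0.001]
wrist_force: [-4.0, -1.4, 12.4]
finger_gap: 0.0001
```

It has bottomed: 12.4 N and rigid. Now I draw straight up.

Call:
carry_out(
  steps=[
    [-1,0,0,-0.006,0,0,0],
    [-1,0,0,-0.015,0,0,0],
    [-1,0,0,-0.025,0,0,0],
    [-1,0,0,-0.03,0,0,0],
    [-1,0,0,-0.03,0,0,0],
    [-1,0,0,-0.03,0,0,0],
    [-1,0,0,-0.03,0,0,0],
    [-1,0,0,-0.025,0,0,0],
    [-1,0,0,-0.015,0,0,0],
    [-1,0,0,0,0,0,0],
  ],
)

```text
clock: 10.65
tcp_pos: [0.5127, 0.2502, 0.2788]
orientation: [0.0, 0.694, 0.72, 0.001]
wrist_force: [-0.2, -0.3, 0.1]
finger_gap: 0.0004
```

Call:
carry_out(
  steps=[
    [-1,0,-0.02,0,0,0,0],
    [-1,0,-0.03,0,0,0,0],
    [-1,0,-0.03,0,0,0,0],
    [-1,0,-0.02,0,0,0,0],
    [-1,0,0,0,0,0,0],
    [-1,0,0,0,0,0,0],
    [-1,0,0,0,0,0,0],
    [-1,0,0,0,0,0,0],
    [-1,0,0,0,0,0,0],
    [-1,0,0,0,0,0,0],
    [-1,0,0,0,0,0,0],
    [-1,0,0,0,0,0,0],
    [-1,0,0,0,0,0,0],
    [-1,0,0,0,0,0,0],
    [-1,0,0,0,0,0,0],
    [-1,0,0,0,0,0,0],
    [-1,0,0,0,0,0,0],
    [-1,0,0,0,0,0,0],
    [-1,0,0,0,0,0,0],
    [-1,0,0,0,0,0,0],
  ],
)

```text
clock: 13.15
tcp_pos: [0.4123, 0.2463, 0.2778]
orientation: [0.0, 0.694, 0.72, 0.0]
wrist_force: [-0.2, -0.6, -0.2]
finger_gap: 0.0001
```

Call:
carry_out(
  steps=[
    [-1,0,0,0,0,0,0],
    [-1,0,0,0,0,0,0],
    [-1,0,0,0,0,0,0],
    [-1,0,0,0,0,0,0],
    [-1,0,0,0,0,0,0],
    [-1,0,0,0,0,0,0],
    [-1,0,0,0,0,0,0],
    [-1,0,0,0,0,0,0],
    [-1,0,0,0,0,0,0],
    [-1,0,0,0,0,0,0],
    [-1,0,0,0,0,0,0],
    [-1,0,0,0,0,0,0],
    [-1,0,0,0,0,0,0],
    [-1,0,0,0,0,0,0],
    [-1,0,0,0,0,0,0],
    [-1,0,0,0,0,0,0],
  ],
)

```text
clock: 15.15
tcp_pos: [0.4123, 0.2463, 0.2778]
orientation: [-0.0, 0.694, 0.72, 0.0]
wrist_force: [0.0, 0.3, -0.7]
finger_gap: 0.0
```

```bash
python3 - <<'E'
from h import *
a=env.read_camera('wrist')['color'];b=env.read_camera('side')['color'][130:340,150:430];t=env.read_camera('top')['color'][150:280,150:400]
b=cv2.resize(b,(560,420));cv2.imwrite('pics/f1.png',np.vstack([np.hstack([cv2.resize(a,(400,300)),cv2.resize(b,(400,300))]),cv2.resize(t,(577,300))if 0 else np.pad(cv2.resize(t,(577,300)),((0,0),(0,223),(0,0)))])[:,:,::-1])
E
```

```text
(no output)
```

View pics/f1.png

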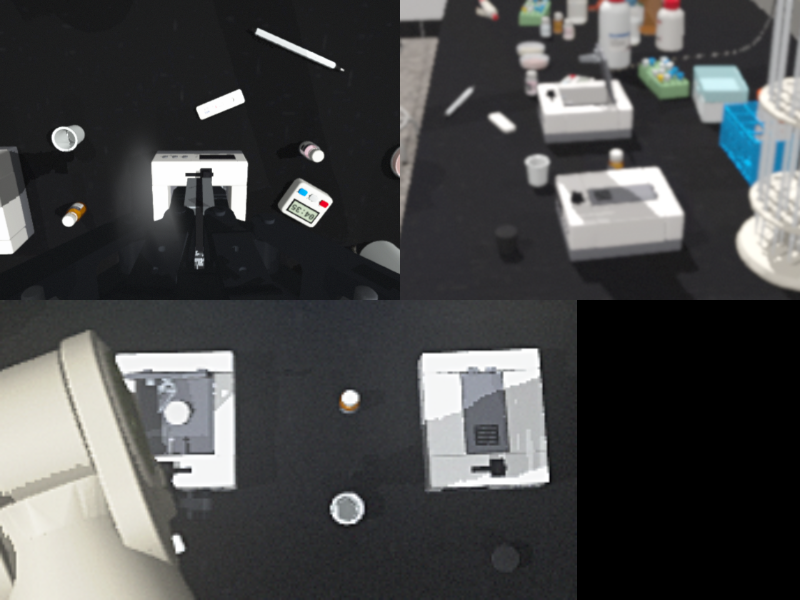

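The hatch stands upright in the side view at (608,75). The top view shows the open port, with the narrow reader and the bystanders unchanged. I'm handing in.

```bash
python3 -c "
from h import *
print(env.get_state()['clock'],env.hand_in())"
```

```text
the job is handed in; nothing more can be done
15.3 None
```

The wide-hatch reader is open and the job is handed in at 15.3 s of the 38 s limit.

- **Lock tab:** With closed fingertips I pushed it left until it hit its stop (5.6 N, no further movement). The wrist view then showed it at the left end of its slot.
- **Pad:** I pressed it once until it went rigid at 12.4 N, then drew straight up and moved back from the reader.
- **Hatch:** After more than 4 s standing clear, the side and top views showed the hatch upright and the port open. I judged "fully open" by eye and did not measure the angle.
- **Rest of the scene:** In the last pictures the narrow-hatch reader is still shut with its tab at the locked end. The vials, cup, stopper and cassette look unmoved, also by eye. The wrist force was near zero.

No check failed. The only disagreement was a pad position about 2 mm off my first estimate, and I corrected for it before pressing.

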